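# Find the case whose catch has not caught and snap it shut in the tray

### The arm

A 6-joint arm with a two-finger parallel gripper is mounted at the origin on a cart in front of the work surface, level with it; the furniture and walls round the work are solid. World frame = base frame: x ahead of the robot, y to its left, z up, the work surface at z = 0. Lengths are in m, angles in rad, forces in N, time in s.
With the tool pointing down it reaches from about 0.325 to 0.775 m from the base axis. Payload 5.5 kg.
Tool frame: the origin (TCP) lies at the very end of the fingers, on their centre line; the grasp point (between the pads) lies ctrl.tcp_to_grasp behind it (ctrl.tcp_to_grasp is the distance from the TCP to the grasp point, in m); z points along the fingers, y is the line along which they close (so a half turn about z gives the same grasp; the last joint's range is limited). The gripper opens to 85 mm and grips with 20 to 120 N. Pads are 22 mm wide; open, the fingers measure 114 mm over their backs; the gripper's body (76 mm by 85 mm) begins 54 mm behind the grasp point. The pads swing forward as they close: fully open they stand 13 mm farther back than shut.
Start: joints at [1.221, 0.091, 1.231, -0, 1.82, -0.057], TCP at [0.173, 0.574, 0.206] pointing down, gripper open.
Joint ranges: [-2.87, 2.87], [-0.86, 2.18], [0.17, 2.46], [-1.51, 4.65], [0.06, 2.69], [-2.65, 2.65]. Speed limits (rad/s): [2.57, 2.57, 3.01, 3.14, 3.14, 3.14].

### API

Orientations are given as a unit quaternion [x, y, z, w].
In Python, from cell import ctrl gives the robot as it stands.
- The arm moves only by the tool carry_out, never from a script. Its argument "increments" is text: rows parted by semicolons, each of 7 numbers parted by spaces: the shift along the tool's x, y, z in fractions of the full range, 1 being 1000 mm, then the turn, a rotation vector about the tool's x, y, z in normalised numbers (1 is 180 degrees), then the closure, from 0 (fully open) to 1 (shut). A call has exactly 8 rows; each row is the pose to reach, as a shift and turn from the pose commanded when the call began, along the tool's axes at that moment; what a row does not reach only later rows make up. A row lasts 1/8 s, in which the tool goes at most 62.5 mm and 10.7 degrees, less where a joint would pass 70% of its speed; a pose out of reach is approached as far as the arm can. A shift or turn number past 1, either way, is cut back to 1. A call with a gripper value outside its range is refused whole. The fingers move at their own pace and stop on an object; "grip_force" is the grip in N (left out, the last holds). Time passes only in rows, so rows that repeat a pose let the fingers close, or fill a call up. It gives the time, the measured TCP pose, the force, the opening and the grip force at its end, in the units of the state.
- ctrl.read_state(): the state, without advancing time (a new reading comes with each control period).
- ctrl.read_camera(name): name is "scene" or "side" or "wrist"; returns a dict with "pixels" (384x512x3 uint8, blue, green, red), "intrinsics" (3x3 intrinsics, pixels), "extrinsics" (4x4, takes a point from world to camera coordinates). Camera axes: x right, y down, z forward; pixel columns grow to the right and rows downward; lengths in m; the calibration is good to about 2 mm. A picture is of the moment at which its call begins. There is no depth.
- ctrl.close_job(): hands the job in; it is judged then, once.
The state is a dict: "time_s": time; "joint_positions": joint angles; "joint_velocities": joint speeds; "effort": joint torques, N m; "ee_pos": TCP position; "orientation": TCP orientation; "ft_force": force on the tool from outside, world axes, zero at the start; "moment": the same for the moment, N m; "finger_gap": finger opening in m; "grasp_force": force on a finger pad.
Only numpy, scipy, OpenCV 4.12 (cv2) and the standard library are available. Lean on these libraries where they do the work, as an engineer would, in place of code of your own. Each camera call takes 0.05 s, during which the arm holds its last target. There are 200 camera calls.

### The job

All three small blue-lidded cases look shut, but the catch of one has not caught: tug the lids up by their black ribs to find the one that comes open. Take that case, its lid not yet snapped, by the sides of its base (do not lift it by its lid), set it flat in the yellow tray, and there press the lid down until the catch snaps. Leave the other two cases shut and in their places, and do not shift the other things on the desk.

Things in the scene. Friction and masses are not known exactly. Their poses are not given: they have to be found in the camera images.
- case_a: one of three identical loose hard cases, about 0.3 kg: grey base 90 mm long (its x) x 60 wide (y) x 28 high; blue lid 53 mm wide, set in 3.5 mm from the base's sides, its top 34 mm above the underside. Origin: centre of the underside, z up; +x end hinge, -x end catch. One of the three is uncaught, in any of the places
- case_b: like case_a in size and looks. On any case, about 12 N down on the rib snaps an uncaught lid past its sprung catch (up to 30 N does no harm); a lid just resting on its catch takes 8 N without being caught; a caught lid holds against more than 25 N
- case_c: like case_a in size and looks. Tugged up 20 mm by its rib, an uncaught lid swings up alone on its hinge and its case stays down; with a caught lid the whole case tips up at that end, and settles back when lowered
- case_a_rib (a point): top centre of the black upright pull rib on the lid of case_a: 22 mm along the case's x, 12 mm across (y), 24 mm tall above the lid, 30 mm from the case's centre towards the catch end (-x), 70 mm from the hinge. 58 mm above the case's underside with the lid fully down; caught 58 to 61 mm (play), uncaught 63.5 mm or more
- case_a_lid: blue lid of case_a with its rib; origin on its hinge axis, which runs across the case 40 mm from its centre, 28 mm above the underside; the hinge is stiff: the lid stays where it is left. A caught lid has up to 3 mm of play and may rest anywhere in it; an uncaught one starts resting on its catch, a few mm higher
- case_b_rib (a point): top centre of the black upright pull rib on the lid of case_b: 22 mm along the case's x, 12 mm across (y), 24 mm tall above the lid, 30 mm from the case's centre towards the catch end (-x), 70 mm from the hinge. 58 mm above the case's underside with the lid fully down; caught 58 to 61 mm (play), uncaught 63.5 mm or more
- case_b_lid: blue lid of case_b with its rib; origin on its hinge axis, which runs across the case 40 mm from its centre, 28 mm above the underside; the hinge is stiff: the lid stays where it is left. A caught lid has up to 3 mm of play and may rest anywhere in it; an uncaught one starts resting on its catch, a few mm higher
- case_c_rib (a point): top centre of the black upright pull rib on the lid of case_c: 22 mm along the case's x, 12 mm across (y), 24 mm tall above the lid, 30 mm from the case's centre towards the catch end (-x), 70 mm from the hinge. 58 mm above the case's underside with the lid fully down; caught 58 to 61 mm (play), uncaught 63.5 mm or more
- case_c_lid: blue lid of case_c with its rib; origin on its hinge axis, which runs across the case 40 mm from its centre, 28 mm above the underside; the hinge is stiff: the lid stays where it is left. A caught lid has up to 3 mm of play and may rest anywhere in it; an uncaught one starts resting on its catch, a few mm higher
- tray: yellow fixed tray, 125 mm (its x) x 92 mm (its y) outside, 10 mm high; walls and floor 4 mm thick, so the rim stands 6 mm above the floor and 117 x 84 mm is clear inside; origin at the centre of the underside, z up
- ipa_jar: bystander: white screw-top jar, 44 mm across, 45 mm high, loose; origin under its centre
- glue_bottle: bystander: black bottle, 32 mm across, 78 mm high, loose; origin under its centre
- suction_cup: bystander: red suction cup with a ring, 55 mm across, 45 mm high, loose; origin under its centre
- solder_spool: bystander: small spool with black flanges, 52 mm across, 30 mm high, loose; origin under its centre
- flux_syringe: bystander: yellow syringe lying flat, 120 mm long, 24 mm wide, 16 mm high, loose; origin under its centre
There are look-alikes about, which are no part of the job. Leave any green or red look-alike of the case_b alone.

How it is judged:
On the way, in this order (a step that is already met when the one before it is completed fails the run):
1. a lid is tugged open: its rib stands at least 14 mm above its fully shut height in its case ((z of case_a_rib in the frame of case_a above 0.072 m or z of case_b_rib in the frame of case_b above 0.072 m or z of case_c_rib in the frame of case_c above 0.072 m)), for 0.1 s.
2. the case with the uncaught lid lies flat in the tray, not yet snapped shut (((z of case_a_rib in the frame of case_a above 0.0625 m and z of case_a in the frame of tray between 0.001 and 0.0065 m and horizontal distance between case_a and tray below 0.025 m) or (z of case_b_rib in the frame of case_b above 0.0625 m and z of case_b in the frame of tray between 0.001 and 0.0065 m and horizontal distance between case_b and tray below 0.025 m) or (z of case_c_rib in the frame of case_c above 0.0625 m and z of case_c in the frame of tray between 0.001 and 0.0065 m and horizontal distance between case_c and tray below 0.025 m))), for 0.2 s.
At the end, for the whole second after the job is handed in: The case that came open lies flat and still on the tray's floor, centre within 25 mm of the tray's; all three lids caught (ribs under 62.5 mm above their cases' undersides); the other two cases flat and within 40 mm of their starts; the five bystanders within 40 mm of theirs (z of case_a_rib in the frame of case_a below 0.0625 m and z of case_b_rib in the frame of case_b below 0.0625 m and z of case_c_rib in the frame of case_c below 0.0625 m and angle between each of case_a, case_b, case_c's own z axis and vertical below 0.05 rad and linear speed of each of case_a, case_b, case_c below 0.02 m/s and ((z of case_a in the frame of tray between 0.001 and 0.0065 m and horizontal distance between case_a and tray below 0.025 m and distance of each of case_b, case_c from where it was at the start of the episode below 0.04 m) or (z of case_b in the frame of tray between 0.001 and 0.0065 m and horizontal distance between case_b and tray below 0.025 m and distance of each of case_a, case_c from where it was at the start of the episode below 0.04 m) or (z of case_c in the frame of tray between 0.001 and 0.0065 m and horizontal distance between case_c and tray below 0.025 m and distance of each of case_a, case_b from where it was at the start of the episode below 0.04 m)) and distance of each of ipa_jar, glue_bottle, suction_cup, solder_spool, flux_syringe from where it was at the start of the episode below 0.04 m); the robot touches nothing.
It fails at once if a case is lifted (more than 30 mm) by its lid ((height (world z) of case_a above 0.03 m and contact force between the fingers and case_a_lid above 1 N) or (height (world z) of case_b above 0.03 m and contact force between the fingers and case_b_lid above 1 N) or (height (world z) of case_c above 0.03 m and contact force between the fingers and case_c_lid above 1 N)).
It fails at once if a case is tipped past 0.7 rad (angle between any of case_a, case_b, case_c's own z axis and vertical above 0.7 rad).
It also fails if it takes over 72 s, if anything falls off the work surface, if the arm or the gripper's body presses on something with over 40 N, if the wrist force passes 120 N, or if a joint passes its speed limit or range.

## Working session

There is one attempt and no reset: what is moved stays moved. The work goes in short steps, Python scripts to look and compute and a tool call to move; the robot and the scene stay as the last step left them, time stands still between calls to the robot, and variables do not carry over. Pictures are saved under pics/ and viewed, at most 10 in all, crops included, and the job is handed in when it is done.

Besides the shell and the picture viewer there is one more tool, called after "Call:" by a JSON object that holds its "fn" and its "kwargs", one argument or row to a line. carry_out: Moves the arm, as the interface text tells. Its arguments: {"type":"object","properties":{"increments":{"type":"string"},"grip_force":{"type":"number"}},"required":["increments"]}

```bash
mkdir -p pics; cat > h.py <<'E'
import numpy as np, cv2
from cell import ctrl
def shot(n,f):
    c=ctrl.read_camera(n); cv2.imwrite('pics/'+f,c['pixels']); np.savez('pics/'+f+'.npz',K=c['intrinsics'],E=c['extrinsics'],I=c['pixels']); return c
def ray(f,u,v,z):
    d=np.load('pics/'+f+'.npz'); K,E=d['K'],d['E']; R,t=E[:3,:3],E[:3,3]
    r=R.T@np.linalg.solve(K,[u,v,1.]); o=-R.T@t
    return o+r*(z-o[2])/r[2]
E
python3 -c "
from h import *
a=shot('scene','s1.png')['pixels'];b=shot('side','d1.png')['pixels'];shot('wrist','w1.png')
print(ctrl.read_state(),ctrl.tcp_to_grasp)
for f in ['s1.png','d1.png','w1.png']:
  E=np.load('pics/'+f+'.npz')['E']; print(f,-E[:3,:3].T@E[:3,3],E[2,:3])
"
```

```text
{'time_s': 0.15, 'joint_positions': array([ 1.22128841e+00,  9.17164699e-02,  1.23160532e+00,  1.34695162e-05,
        1.81980263e+00, -5.67072060e-02]), 'joint_velocities': array([-9.66136475e-04, -2.88401499e-03, -2.91424912e-03, -4.56409243e-04,
        9.14878180e-06,  1.21051711e-03]), 'effort': array([ 1.72793174e-03, -4.59366667e+01, -4.18528855e+01, -5.06272571e-06,
        9.47300432e-03, -3.46056743e-05]), 'ee_pos': array([0.17309685, 0.57422903, 0.20529458]), 'orientation': array([ 1.45876270e-01,  9.89302546e-01, -7.48826835e-04, -1.60884219e-04]), 'ft_force': array([0.74081579, 0.35070384, 0.52314196]), 'moment': array([-0.02569513,  0.05578794,  0.00877084]), 'grasp_force': 0.0, 'finger_gap': 0.08544271935471406} 0.0187
s1.png [-0.14643908 -0.49670243  0.52475466] [ 0.72476354  0.45476842 -0.51759396]
d1.png [0.41790671 0.86023903 0.76523747] [ 0.08674425 -0.79997656 -0.59372801]
w1.png [0.10849608 0.59376312 0.37190023] [ 0.25762766 -0.07957421 -0.96296206]
```

View pics/s1.png

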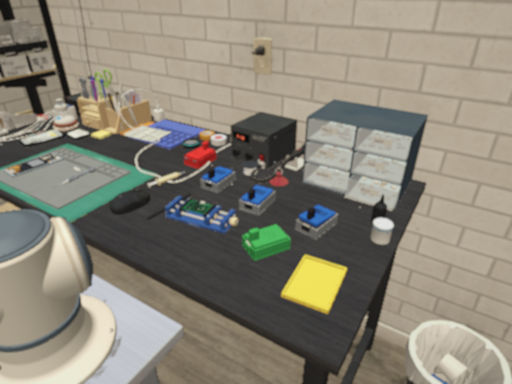

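View pics/d1.png

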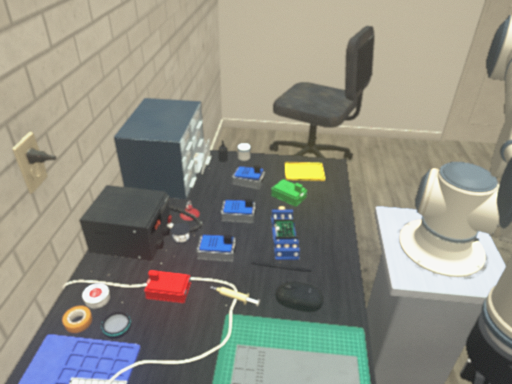

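The scene view shows three blue-lidded cases at about (218,179), (257,200) and (316,221), with the tray at (316,283) and a green look-alike at (266,242). I'll zoom in to get corners.

```bash
python3 -c "
from h import *
a=cv2.imread('pics/s1.png')[155:305,190:400];b=cv2.imread('pics/d1.png')[135:275,190:340]
cv2.imwrite('pics/z1.png',cv2.resize(a,None,fx=3.8,fy=3.8,interpolation=cv2.INTER_CUBIC))
cv2.imwrite('pics/z2.png',cv2.resize(b,None,fx=4,fy=4,interpolation=cv2.INTER_CUBIC))
for f,p in [('s1.png',[(218,180,.03),(257,200,.03),(316,221,.03),(316,283,.01),(266,242,.03),(280,180,0),(380,235,.02),(379,210,.03),(232,221,0)]),('d1.png',[(217,245,.03),(238,210,.03),(248,176,.03),(305,172,.01)])]:
  for u,v,z in p: print(f,u,v,ray(f,u,v,z).round(3))
"
```

```text
s1.png 218 180 [0.558 0.074 0.03 ]
s1.png 257 200 [ 0.526 -0.075  0.03 ]
s1.png 316 221 [ 0.521 -0.241  0.03 ]
s1.png 316 283 [ 0.356 -0.318  0.01 ]
s1.png 266 242 [ 0.392 -0.182  0.03 ]
s1.png 280 180 [ 0.699 -0.047  0.   ]
s1.png 380 235 [ 0.561 -0.381  0.02 ]
s1.png 379 210 [ 0.647 -0.353  0.03 ]
s1.png 232 221 [ 0.451 -0.049  0.   ]
d1.png 217 245 [0.584 0.101 0.03 ]
d1.png 238 210 [ 0.55  -0.047  0.03 ]
d1.png 248 176 [ 0.543 -0.221  0.03 ]
d1.png 305 172 [ 0.363 -0.299  0.01 ]
```

View pics/z1.png

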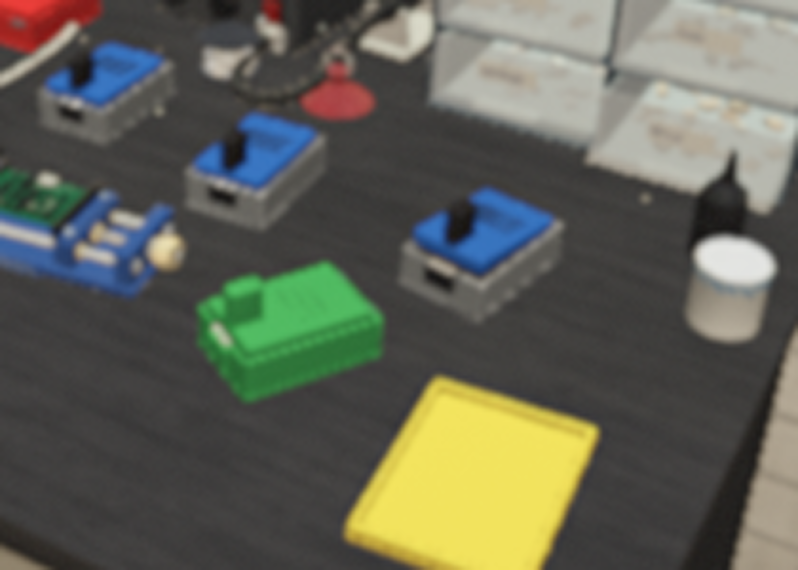

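View pics/z2.png

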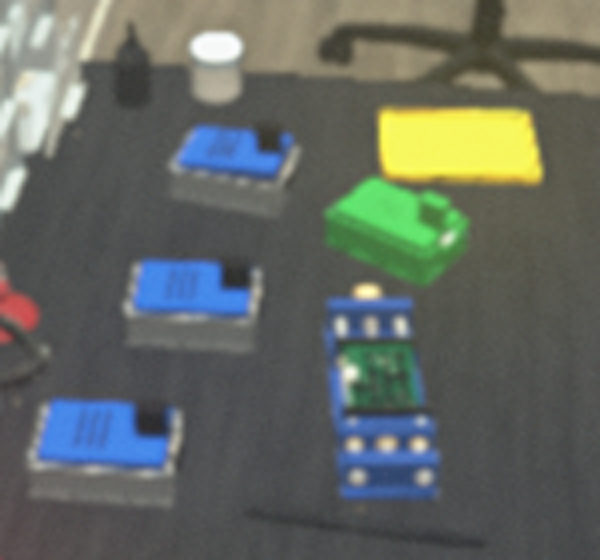

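The wrist camera should see all three cases from above, so I'll move it there.

Careful with the scale: shifts go in shares of 1000 mm and turns go in shares of 180 degrees. That gives: -531 mm / 1000 = -0.531, -502 mm / 1000 = -0.502, -0.295 rad / 3.1416 = -0.0939.

Call:
{"fn": "carry_out", "kwargs": {
  "increments": "-0.502 -0.531 -0.045 0 0 -0.0939 0;-0.502 -0.531 -0.045 0 0 -0.0939 0;-0.502 -0.531 -0.045 0 0 -0.0939 0;-0.502 -0.531 -0.045 0 0 -0.0939 0;-0.502 -0.531 -0.045 0 0 -0.0939 0;-0.502 -0.531 -0.045 0 0 -0.0939 0;-0.502 -0.531 -0.045 0 0 -0.0939 0;-0.502 -0.531 -0.045 0 0 -0.0939 0"
}}

```text
time_s: 1.15
ee_pos: [0.3972, 0.1264, 0.2369]
orientation: [-0.001, 1.0, 0.0, 0.0]
ft_force: [1.7, 0.3, -0.2]
finger_gap: 0.0852
grasp_force: 0.0
```

Call:
{"fn": "carry_out", "kwargs": {
  "increments": "-0.03 -0.052 -0.013 0 0 0 0;-0.06 -0.104 -0.013 0 0 0 0;-0.09 -0.156 -0.013 0 0 0 0;-0.103 -0.206 -0.013 0 0 0 0;-0.103 -0.206 -0.013 0 0 0 0;-0.103 -0.206 -0.013 0 0 0 0;-0.103 -0.206 -0.013 0 0 0 0;-0.103 -0.206 -0.013 0 0 0 0"
}}

```text
time_s: 2.15
ee_pos: [0.5001, -0.0764, 0.2503]
orientation: [-0.002, 1.0, -0.0, 0.0]
ft_force: [-0.1, -0.6, 0.2]
finger_gap: 0.0855
grasp_force: 0.0
```

```bash
python3 -c "
from h import *
a=shot('wrist','w2.png')['pixels'];print(ctrl.read_state()['ee_pos'],np.load('pics/w2.png.npz')['K'])
cv2.imwrite('pics/w2z.png',cv2.resize(a,None,fx=1.5625,fy=1.5625,interpolation=cv2.INTER_CUBIC))
"
```

```text
[ 0.50014532 -0.07651283  0.25029558] [[282.85731289   0.         254.75845261]
 [  0.         282.85731289 187.60828456]
 [  0.           0.           1.        ]]
```

View pics/w2z.png

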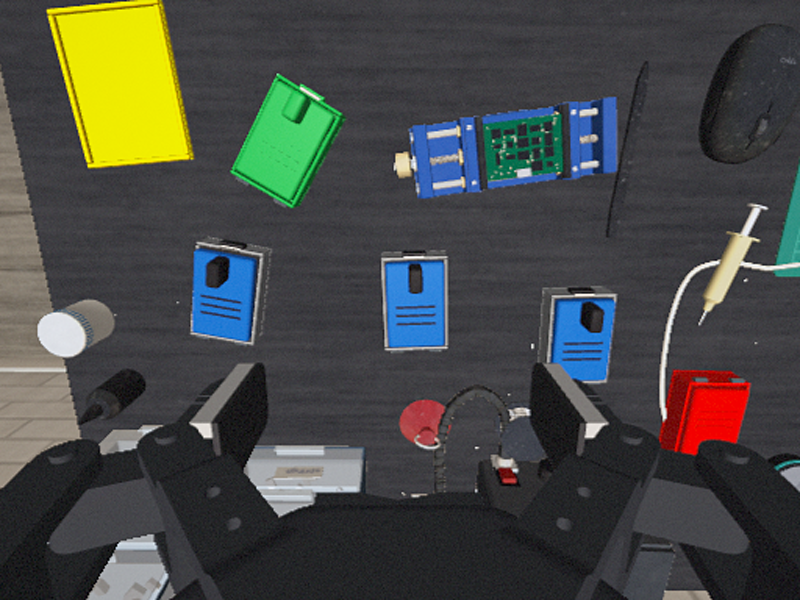

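The wrist view clearly shows all three cases, with ribs at zoomed pixels (217,272), (415,278) and (592,317). All have the catch end toward the robot, and the tray is at (120,85). I'll measure the lids by colour.

```bash
cat >> h.py <<'E'
def rects(f,lo,hi,z,amin=800):
    I=np.load('pics/'+f+'.npz')['I']; m=cv2.inRange(cv2.cvtColor(I,cv2.COLOR_BGR2HSV),lo,hi)
    for c in cv2.findContours(m,cv2.RETR_EXTERNAL,cv2.CHAIN_APPROX_NONE)[0]:
        if cv2.contourArea(c)<amin: continue
        w=np.array([ray(f,*p[0],z)[:2] for p in c]).astype(np.float32)*1000
        (cx,cy),s,a=cv2.minAreaRect(w); print(f,c.mean(axis=(0,1)).round(),'ctr mm',round(cx,1),round(cy,1),'size',np.round(s,1),'ang',round(a,1))
E
python3 -c "
from h import *
rects('w2.png',(100,120,80),(118,255,255),.034)
rects('w2.png',(22,120,120),(35,255,255),.010)
for n,u,v in [('R',214,274),('M',415,278),('L',595,318)]: print(n,ray('w2.png',u/1.5625,v/1.5625,.060).round(4))
for n,u,v in [('R',207,258),('R',207,286),('M',415,265),('M',415,291),('L',600,304),('L',600,330)]: print(n,ray('w2.png',u/1.5625,v/1.5625,.060).round(4))
"
```

```text
w2.png [373. 215.] ctr mm 584.6 93.6 size [81.4 55.1] ang 1.5
w2.png [265. 194.] ctr mm 550.5 -61.4 size [81.2 52.1] ang 2.2
w2.png [142. 188.] ctr mm 542.5 -235.1 size [54.7 81.2] ang 81.1
w2.png [284. 101.] ctr mm 423.9 -38.4 size [59.4 54. ] ang 7.9
w2.png [378.  92.] ctr mm 407.8 79.5 size [60.2 44.1] ang 6.6
w2.png [78. 53.] ctr mm 366.2 -310.4 size [125.2  95.6] ang 5.1
R [ 0.5167 -0.2293  0.06  ]
M [ 0.5196 -0.0627  0.06  ]
L [0.5542 0.0913 0.06  ]
R [ 0.5033 -0.2336  0.06  ]
R [ 0.527  -0.2363  0.06  ]
M [ 0.5086 -0.0628  0.06  ]
M [ 0.5308 -0.0625  0.06  ]
L [0.5417 0.0939 0.06  ]
L [0.565  0.0969 0.06  ]
```

Scaled: 208 mm / 1000 = 0.208, 195 mm / 1000 = 0.195, -0.04 rad / 3.1416 = -0.0127.

Call:
{"fn": "carry_out", "kwargs": {
  "increments": "-0.02 0.014 0.05 0 0 -0.0127 0.5;-0.02 0.014 0.1 0 0 -0.0127 0.5;-0.02 0.014 0.14 0 0 -0.0127 0.5;-0.02 0.014 0.17 0 0 -0.0127 0.5;-0.02 0.014 0.195 0 0 -0.0127 0.5;-0.02 0.014 0.208 0 0 -0.0127 0.5;-0.02 0.014 0.208 0 0 -0.0127 0.5;-0.02 0.014 0.208 0 0 -0.0127 0.5",
  "grip_force": 30
}}

```text
time_s: 3.2
ee_pos: [0.521, -0.0634, 0.0434]
orientation: [-0.021, 1.0, -0.0, 0.001]
ft_force: [-0.4, 0.2, 0.3]
finger_gap: 0.0425
grasp_force: 0.0
```

```bash
python3 -c "
from h import *
a=shot('wrist','w3.png')['pixels'];b=shot('scene','s3.png')['pixels']
cv2.imwrite('pics/z3.png',np.hstack([cv2.resize(a[150:350,150:362],None,fx=1.9,fy=1.9),cv2.resize(b[160:260,200:300],(380,380),interpolation=cv2.INTER_CUBIC)]))
"
```

```text
(no output)
```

View pics/z3.png

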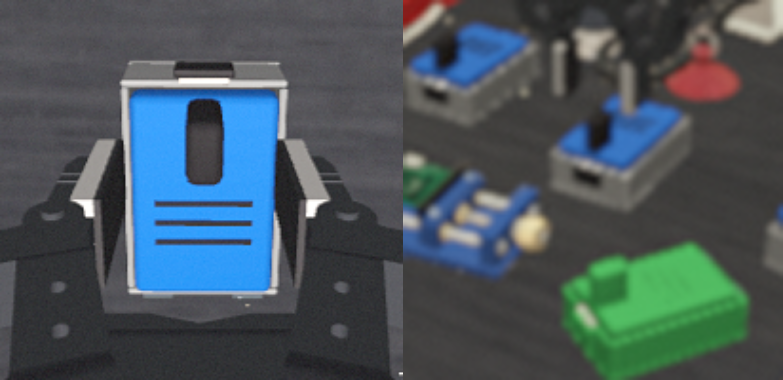

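```bash
python3 -c "
from h import *
def pr(f,p):
    d=np.load('pics/'+f+'.npz'); q=d['E'][:3,:3]@p+d['E'][:3,3]; q=d['K']@q; return q[:2]/q[2]
print('rib top from scene',[ray('s3.png',251.3,190.3,z).round(4) for z in (.058,.064)], ray('w3.png',150+204/1.9,150+100/1.9,.06).round(4), ray('w3.png',150+204/1.9,150+ 128/1.9,.06).round(4))
for y in (-.0846,-.0422):
  for z in (.043,.053):
    p=np.array([.521,y,z]); u=pr('s3.png',p); w=pr('w3.png',p); print(y,z,((u-[200,160])*3.8+[403,0]).round(),((w-150)*1.9).round())
print(ray('s1.png',251.3,190.3,.06))
"
```

```text
rib top from scene [array([ 0.5198, -0.0619,  0.058 ]), array([ 0.5113, -0.0675,  0.064 ])] [ 0.5041 -0.0632  0.06  ] [ 0.5129 -0.0628  0.06  ]
-0.0846 0.043 [628. 143.] [137. 129.]
-0.0846 0.053 [628. 130.] [133. 141.]
-0.0422 0.043 [575. 126.] [264. 134.]
-0.0422 0.053 [574. 113.] [268. 146.]
[ 0.51696251 -0.06375682  0.06      ]
```

Fingers straddle the middle case's rib, which sits about 4 mm nearer the robot than the TCP. I'll shift, close and tug.

Scaled: 4 mm / 1000 = 0.004.

Call:
{"fn": "carry_out", "kwargs": {
  "increments": "0.004 0 0 0 0 0 0.5;0.004 0 0 0 0 0 1;0.004 0 0 0 0 0 1;0.004 0 0 0 0 0 1;0.004 0 0 0 0 0 1;0.004 0 0 0 0 0 1;0.004 0 0 0 0 0 1;0.004 0 0 0 0 0 1",
  "grip_force": 30
}}

```text
time_s: 4.3
ee_pos: [0.5162, -0.0636, 0.0419]
orientation: [-0.021, 1.0, -0.0, -0.0]
ft_force: [0.3, -0.1, 0.9]
finger_gap: 0.0003
grasp_force: 0.0
```

Scaled: -20 mm / 1000 = -0.02, -16 mm / 1000 = -0.016.

Call:
{"fn": "carry_out", "kwargs": {
  "increments": "0 0 -0.004 0 0 0 1;-0.002 0 -0.008 0 0 0 1;-0.004 0 -0.012 0 0 0 1;-0.006 0 -0.016 0 0 0 1;-0.008 0 -0.02 0 0 0 1;-0.008 0 -0.02 0 0 0 1;-0.008 0 -0.02 0 0 0 1;-0.008 0 -0.02 0 0 0 1"
}}

```text
time_s: 5.3
ee_pos: [0.524, -0.0632, 0.0616]
orientation: [-0.021, 1.0, 0.0, -0.0]
ft_force: [0.3, 0.5, 0.2]
finger_gap: 0.0005
grasp_force: 0.0
```

```bash
python3 -c "
from h import *
a=shot('wrist','w4.png')['pixels'];b=shot('scene','s4.png')['pixels']
print(ctrl.read_state()['ft_force'])
cv2.imwrite('pics/z4.png',np.hstack([cv2.resize(a[150:350,150:362],None,fx=1.9,fy=1.9),cv2.resize(b[160:260,200:300],(380,380),interpolation=cv2.INTER_CUBIC)]))
"
```

```text
[-0.11280931  0.42605779 -0.24892517]
```

View pics/z4.png

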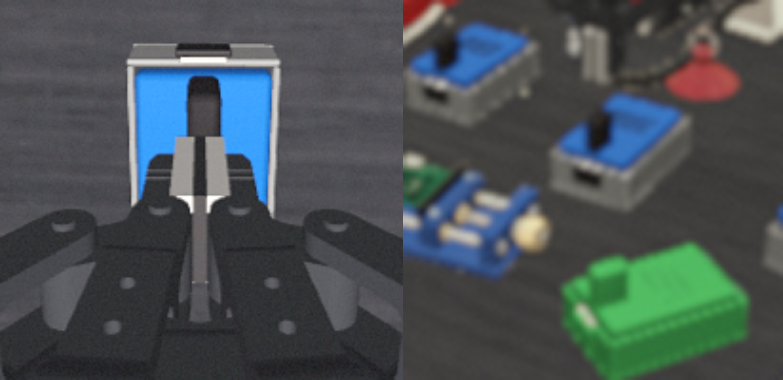

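```bash
python3 -c "
from h import *
print('tip scene',ray('s4.png',200+(597-403)/3.8,160+80/3.8,.0616).round(4))
print('tip wrist front edge',ray('w4.png',150+200/1.9,150+137/1.9,.0616).round(4))
for r in (77,105,135): print('rib wrist',r,[ray('w4.png',150+204/1.9,150+r/1.9,z).round(3) for z in (.036,.06)])
print('case top front edge', ray('w4.png',150+204/1.9,150+68/1.9,.028).round(4))
print('case3 front/back', ray('w3.png',150+204/1.9,150+88/1.9,.028).round(4),ray('w3.png',150+204/1.9,150+292/1.9,.028).round(4))
for f in ('w3.png','w4.png','s4.png'):
  E=np.load('pics/'+f+'.npz')['E']; print(f,-E[:3,:3].T@E[:3,3],E[2,:3])
"
```

```text
tip scene [ 0.5545 -0.0388  0.0616]
tip wrist front edge [ 0.5258 -0.0633  0.0616]
rib wrist 77 [array([ 0.512, -0.062,  0.036]), array([ 0.505, -0.063,  0.06 ])]
rib wrist 105 [array([ 0.523, -0.062,  0.036]), array([ 0.515, -0.062,  0.06 ])]
rib wrist 135 [array([ 0.536, -0.061,  0.036]), array([ 0.526, -0.062,  0.06 ])]
case top front edge [ 0.5111 -0.0623  0.028 ]
case3 front/back [ 0.5105 -0.0626  0.028 ] [ 0.5955 -0.0589  0.028 ]
w3.png [ 0.45309339 -0.06668495  0.20997631] [ 0.27156028  0.01090595 -0.96235964]
w4.png [ 0.45654387 -0.06653498  0.22843584] [ 0.26908936  0.01130648 -0.96304885]
s4.png [-0.14643908 -0.49670243  0.52475466] [ 0.72476354  0.45476842 -0.51759396]
```

The fingers closed on nothing. Both cameras place the fingertips at z≈0.088 while the reported TCP is 0.062, so the tips appear about 26 mm higher than reported. I'll check this safely, with the fingers wide astride the case and lower.

Scaled: 36 mm / 1000 = 0.036, 24 mm / 1000 = 0.024.

Call:
{"fn": "carry_out", "kwargs": {
  "increments": "0 0 -0.004 0 0 0 0.2;0.004 0 -0.004 0 0 0 0.2;0.008 0 -0.004 0 0 0 0.2;0.008 0 -0.004 0 0 0 0.2;0.008 0 0.01 0 0 0 0.2;0.008 0 0.024 0 0 0 0.2;0.008 0 0.036 0 0 0 0.2;0.008 0 0.036 0 0 0 0.2"
}}

```text
time_s: 6.4
ee_pos: [0.515, -0.0634, 0.0239]
orientation: [-0.021, 1.0, 0.0, -0.002]
ft_force: [-0.3, 0.9, -0.2]
finger_gap: 0.0687
grasp_force: 0.0
```

```bash
python3 -c "
from h import *
a=shot('wrist','w5.png')['pixels'];b=shot('scene','s5.png')['pixels']
s=ctrl.read_state();print(s['ft_force'],s['ee_pos'])
cv2.imwrite('pics/z5.png',np.hstack([cv2.resize(a[150:350,150:362],None,fx=1.9,fy=1.9),cv2.resize(b[160:260,200:300],(380,380),interpolation=cv2.INTER_CUBIC)]))
"
```

```text
[-0.28195829  0.32238505  1.30076425] [ 0.51614371 -0.06358237  0.02573636]
```

View pics/z5.png

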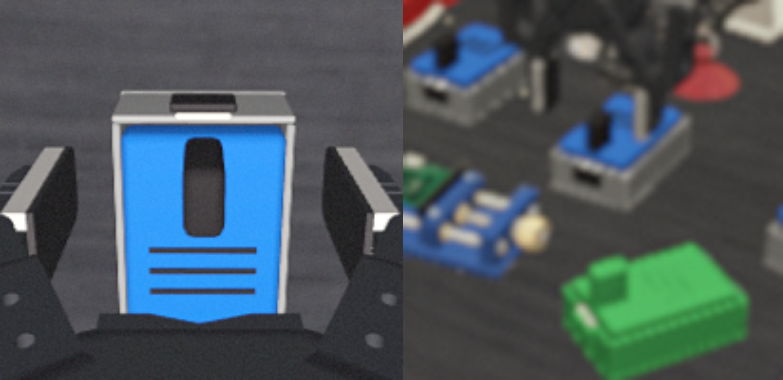

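```bash
python3 -c "
from h import *
for n,u,v in (('R',643,138),('L',543,110)):
  for z in (.03,.04,.05,.06): print(n,ray('s5.png',200+(u-403)/3.8,160+v/3.8,z).round(4))
for n,u,v in (('Rfront tip inner',341,147),('Lfront inner',72,147)):
  for z in (.03,.04,.05,.06): print(n,ray('w5.png',150+u/1.9,150+v/1.9,z).round(4))
"
```

```text
R [ 0.5503 -0.0787  0.03  ]
R [ 0.5362 -0.0872  0.04  ]
R [ 0.5221 -0.0956  0.05  ]
R [ 0.508  -0.1041  0.06  ]
L [0.5451 0.001  0.03  ]
L [ 0.5311 -0.0091  0.04  ]
L [ 0.5171 -0.0191  0.05  ]
L [ 0.5032 -0.0292  0.06  ]
Rfront tip inner [ 0.5159 -0.0179  0.03  ]
Rfront tip inner [ 0.5117 -0.0209  0.04  ]
Rfront tip inner [ 0.5075 -0.024   0.05  ]
Rfront tip inner [ 0.5033 -0.027   0.06  ]
Lfront inner [ 0.5195 -0.1047  0.03  ]
Lfront inner [ 0.515  -0.1024  0.04  ]
Lfront inner [ 0.5106 -0.1     0.05  ]
Lfront inner [ 0.5062 -0.0976  0.06  ]
```

Confirmed: with the TCP at 0.025 the tips stand near z≈0.057, about 25 mm short when shut. Closing here should catch the rib.

Scaled: 3 mm / 1000 = 0.003.

Call:
{"fn": "carry_out", "kwargs": {
  "increments": "0 0 0.003 0 0 0 0.5;0 0 0.003 0 0 0 0.7;0 0 0.003 0 0 0 1;0 0 0.003 0 0 0 1;0 0 0.003 0 0 0 1;0 0 0.003 0 0 0 1;0 0 0.003 0 0 0 1;0 0 0.003 0 0 0 1",
  "grip_force": 30
}}

```text
time_s: 7.5
ee_pos: [0.5162, -0.0635, 0.023]
orientation: [-0.021, 1.0, 0.0, 0.0]
ft_force: [-0.6, 0.5, 0.8]
finger_gap: 0.0106
grasp_force: 34.5
```

Scaled: -20 mm / 1000 = -0.02, -16 mm / 1000 = -0.016.

Call:
{"fn": "carry_out", "kwargs": {
  "increments": "0 0 -0.004 0 0 0 1;-0.002 0 -0.008 0 0 0 1;-0.004 0 -0.012 0 0 0 1;-0.006 0 -0.016 0 0 0 1;-0.008 0 -0.02 0 0 0 1;-0.008 0 -0.02 0 0 0 1;-0.008 0 -0.02 0 0 0 1;-0.008 0 -0.02 0 0 0 1"
}}

```text
time_s: 8.5
ee_pos: [0.524, -0.0632, 0.0427]
orientation: [-0.021, 1.0, 0.0, -0.0]
ft_force: [-0.3, 0.9, -2.8]
finger_gap: 0.0107
grasp_force: 34.0
```

```bash
python3 -c "
from h import *
b=shot('scene','s6.png')['pixels']
s=ctrl.read_state();print(s['ft_force'],s['moment'],s['ee_pos'])
cv2.imwrite('pics/z6.png',np.hstack([cv2.resize(cv2.imread('pics/s5.png')[160:260,200:300],(380,380),interpolation=cv2.INTER_CUBIC),cv2.resize(b[160:260,200:300],(380,380),interpolation=cv2.INTER_CUBIC)]))
"
```

```text
[-0.32288193 -0.42936257 -3.58329601] [ 0.0619258   0.11182375 -0.00751493] [ 0.52401891 -0.06322572  0.04271149]
```

View pics/z6.png

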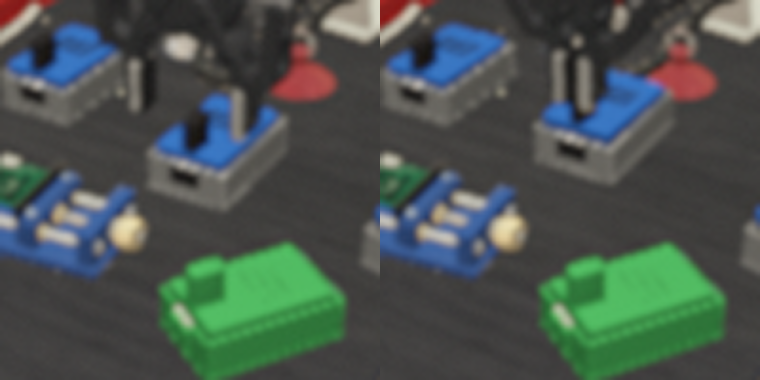

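The whole case tips (its catch face rises with the rib), so the middle case is caught. I'll lower and release it, then rise.

Scaled: 19.5 mm / 1000 = 0.0195, 15 mm / 1000 = 0.015.

Call:
{"fn": "carry_out", "kwargs": {
  "increments": "0.002 0 0.005 0 0 0 1;0.004 0 0.01 0 0 0 1;0.006 0 0.015 0 0 0 1;0.008 0 0.0195 0 0 0 1;0.008 0 0.0195 0 0 0 1;0.008 0 0.0195 0 0 0 0.5;0.008 0 0.0195 0 0 0 0.5;0.008 0 0.01 0 0 0 0.5"
}}

```text
time_s: 9.55
ee_pos: [0.5157, -0.0635, 0.0327]
orientation: [-0.021, 1.0, 0.0, -0.001]
ft_force: [-0.6, 0.1, 0.3]
finger_gap: 0.0425
grasp_force: 0.0
```

Scaled: -167 mm / 1000 = -0.167, -110 mm / 1000 = -0.11, 0.197 rad / 3.1416 = 0.0627.

Call:
{"fn": "carry_out", "kwargs": {
  "increments": "0 0 -0.06 0 0 0 0.5;0.003 -0.05 -0.078 0 0 0.0159 0.5;0.006 -0.11 -0.078 0 0 0.0477 0.5;0.01 -0.167 -0.078 0 0 0.0627 0.5;0.01 -0.167 -0.06 0 0 0.0627 0.5;0.01 -0.167 -0.02 0 0 0.0627 0.5;0.01 -0.167 -0.02 0 0 0.0627 0.5;0.01 -0.167 -0.02 0 0 0.0627 0.5"
}}

```text
time_s: 10.55
ee_pos: [0.5138, -0.2302, 0.0542]
orientation: [0.077, 0.997, -0.0, 0.0]
ft_force: [0.2, 0.2, 0.9]
finger_gap: 0.0425
grasp_force: 0.0
```

```bash
python3 -c "
from h import *
shot('wrist','w7.png');print(ctrl.read_state()['ee_pos'])
rects('w7.png',(100,120,80),(118,255,255),.034,300)
shot('scene','s7.png');rects('s7.png',(100,120,80),(118,255,255),.034,100);rects('s1.png',(100,120,80),(118,255,255),.034,100)
I=np.load('pics/w7.png.npz')['I']
m=cv2.inRange(cv2.cvtColor(I,cv2.COLOR_BGR2HSV),(100,120,80),(118,255,255))
cs=cv2.findContours(m,cv2.RETR_CCOMP,cv2.CHAIN_APPROX_NONE)
for c,h in zip(cs[0],cs[1][0]):
  if cv2.contourArea(c)>60: 
    print('hole' if h[3]>=0 else 'out',cv2.boundingRect(c))
    if h[3]>=0:
      x,y,w,hh=cv2.boundingRect(c)
      print(ray('w7.png',x+w/2,y,.06).round(4),ray('w7.png',x+w/2,y+hh,.034).round(4))
"
```

```text
[ 0.51425241 -0.2305854   0.05496608]
w7.png [254. 242.] ctr mm 542.5 -235.2 size [53.2 79.7] ang 79.1
w7.png [484. 225.] ctr mm 550.2 -72.6 size [81.7 43.1] ang 2.9
s7.png [315. 215.] ctr mm 541.5 -232.7 size [60.1 85.3] ang 76.4
s7.png [200. 216.] ctr mm 397.3 8.1 size [ 91.1 184.1] ang 8.0
s7.png [256. 194.] ctr mm 547.8 -61.4 size [88.3 55.5] ang 1.7
s7.png [216. 174.] ctr mm 582.3 95.8 size [89.1 58.1] ang 1.7
s1.png [315. 215.] ctr mm 541.5 -232.7 size [60.1 85.3] ang 76.4
s1.png [200. 216.] ctr mm 397.3 8.1 size [ 91.1 184.1] ang 8.0
s1.png [256. 194.] ctr mm 547.8 -61.1 size [88.5 56.4] ang 1.2
s1.png [216. 174.] ctr mm 582.1 96.2 size [89.  59.3] ang 1.1
out (218, 193, 77, 101)
hole (229, 268, 50, 5)
[ 0.5444 -0.2359  0.06  ] [ 0.5644 -0.2391  0.034 ]
hole (229, 259, 51, 5)
[ 0.5381 -0.2345  0.06  ] [ 0.557  -0.2375  0.034 ]
hole (229, 249, 51, 6)
[ 0.5312 -0.2335  0.06  ] [ 0.5496 -0.2364  0.034 ]
hole (246, 199, 21, 48)
[ 0.4987 -0.2272  0.06  ] [ 0.5434 -0.2339  0.034 ]
out (451, 164, 61, 113)
out (478, 58, 10, 30)
out (472, 0, 10, 26)
```

Scaled: 31 mm / 1000 = 0.031, 16 mm / 1000 = 0.016, 0.02 rad / 3.1416 = 0.0064.

Call:
{"fn": "carry_out", "kwargs": {
  "increments": "0.001 0 0.016 0 0 0.0064 0.5;0.001 0 0.031 0 0 0.0064 0.5;0.001 0 0.031 0 0 0.0064 0.5;0.001 0 0.031 0 0 0.0064 1;0.001 0 0.031 0 0 0.0064 1;0.001 0 0.031 0 0 0.0064 1;0.001 0 0.031 0 0 0.0064 1;0.001 0 0.031 0 0 0.0064 1"
}}

```text
time_s: 11.65
ee_pos: [0.5125, -0.2308, 0.0222]
orientation: [0.087, 0.996, -0.0, 0.0]
ft_force: [0.4, -0.2, 1.1]
finger_gap: 0.0111
grasp_force: 34.7
```

Scaled: -20 mm / 1000 = -0.02, -16 mm / 1000 = -0.016.

Call:
{"fn": "carry_out", "kwargs": {
  "increments": "0 0 -0.004 0 0 0 1;-0.002 0 -0.008 0 0 0 1;-0.004 0 -0.012 0 0 0 1;-0.006 0 -0.016 0 0 0 1;-0.008 0 -0.02 0 0 0 1;-0.008 0 -0.02 0 0 0 1;-0.008 0 -0.02 0 0 0 1;-0.008 0 -0.02 0 0 0 1"
}}

```text
time_s: 12.65
ee_pos: [0.5206, -0.2322, 0.0423]
orientation: [0.087, 0.996, -0.0, 0.001]
ft_force: [1.2, 0.5, -0.4]
finger_gap: 0.0112
grasp_force: 34.6
```

```bash
python3 -c "
from h import *
shot('scene','s8.png');s=ctrl.read_state();print(s['ft_force'],s['moment'])
def grab(f,c):
  I=cv2.cvtColor(np.load('pics/'+f+'.npz')['I'],cv2.COLOR_BGR2GRAY).astype(int); return I[c]
# mean abs diff over the lower half of base front, M tip (s5->s6) and R tip (s1->s8)
M=np.s_[196:216,238:270];R=np.s_[222:242,294:332]
print('M',abs(grab('s5.png',M)-grab('s6.png',M)).mean(),'R',abs(grab('s1.png',R)-grab('s8.png',R)).mean(), 'noise',abs(grab('s1.png',R)-grab('s7.png',R)).mean())
print(abs(grab('s1.png',R)-grab('s8.png',R)).mean(1).round())
print(abs(grab('s5.png',M)-grab('s6.png',M)).mean(1).round())
"
```

```text
[ 1.94050758 -0.49668384 -0.54507808] [-0.12367114 -0.2314855  -0.01374294]
M 20.6734375 R 18.29736842105263 noise 0.6539473684210526
[34. 33. 31. 29. 30. 29. 30. 30. 22. 15. 15. 14. 13. 12. 10.  8.  6.  3.
  1.  1.]
[34. 26. 17. 18. 20. 19. 18. 20. 17. 19. 22. 23. 25. 31. 31. 26. 21. 15.
  9.  4.]
```

```bash
python3 -c "
from h import *
def tm(a,b,u,v,w=6,h=5,s=10):
  A=np.load('pics/'+a+'.npz')['I'];B=np.load('pics/'+b+'.npz')['I']
  r=cv2.matchTemplate(B[v-h-s:v+h+s,u-w-s:u+w+s],A[v-h:v+h,u-w:u+w],cv2.TM_CCOEFF_NORMED)
  _,m,_,l=cv2.minMaxLoc(r); print(a,b,(u,v),'shift',l[0]-s,l[1]-s,round(m,2))
tm('s5.png','s6.png',248,207);tm('s5.png','s6.png',258,212)
for p in [(305,227),(315,236),(300,230),(316,230),(331,228)]: tm('s1.png','s8.png',*p)
print(np.load('pics/s1.png.npz')['I'][224:244,314].mean(1).round()); print(np.load('pics/s8.png.npz')['I'][224:244,314].mean(1).round())
"
```

```text
s5.png s6.png (248, 207) shift 2 -7 0.99
s5.png s6.png (258, 212) shift 2 -7 0.98
s1.png s8.png (305, 227) shift 3 -2 0.87
s1.png s8.png (315, 236) shift 4 -3 0.81
s1.png s8.png (300, 230) shift 3 -2 0.74
s1.png s8.png (316, 230) shift 3 -2 0.69
s1.png s8.png (331, 228) shift -6 4 0.91
[ 85.  73.  67.  89. 119. 127. 111.  98.  95.  96.  96.  97.  96.  95.
  92.  83.  71.  64.  64.  65.]
[ 91. 114. 113.  90.  74.  73.  76.  83.  87.  82.  71.  63.  63.  63.
  63.  65.  65.  66.  63.  65.]
```

```bash
python3 -c "
from h import *
def pr(f,p):
    d=np.load('pics/'+f+'.npz'); q=d['E'][:3,:3]@np.array(p)+d['E'][:3,3]; q=d['K']@q; return q[:2]/q[2]
p=np.array([.498,-.228,.018])
for d in ([.008,0,0],[0,0,.018],[.012,-.002,.0],[0,-.008,0]): print(d,(pr('s1.png',p+d)-pr('s1.png',p)).round(1))
shot('side','d8.png')
def tm(a,b,u,v,w=7,h=5,s=10):
  A=np.load('pics/'+a+'.npz')['I'];B=np.load('pics/'+b+'.npz')['I']
  r=cv2.matchTemplate(B[v-h-s:v+h+s,u-w-s:u+w+s],A[v-h:v+h,u-w:u+w],cv2.TM_CCOEFF_NORMED)
  _,m,_,l=cv2.minMaxLoc(r); print(a,b,(u,v),'shift',l[0]-s,l[1]-s,round(m,2))
q=np.array([.585,-.20,.0]);print(pr('d1.png',q))
for u,v in [(235,181),(245,183),(258,187),(262,180)]: tm('d1.png','d8.png',u,v)
for d in ([.008,0,0],[0,0,.018]): print(d,(pr('d1.png',p+d)-pr('d1.png',p)).round(1))
"
```

```text
[0.008, 0, 0] [ 1.5 -1.7]
[0, 0, 0.018] [ 0.6 -6.3]
[0.012, -0.002, 0.0] [ 3.  -2.3]
[0, -0.008, 0] [3.1 1.1]
[234.01501976 186.5711644 ]
d1.png d8.png (235, 181) shift -3 -6 0.88
d1.png d8.png (245, 183) shift -9 -6 0.71
d1.png d8.png (258, 187) shift -4 -2 0.91
d1.png d8.png (262, 180) shift -1 -6 0.66
[0.008, 0, 0] [-2.5 -0.2]
[0, 0, 0.018] [ 0.2 -4.7]
```

The right case's base did not tip. It only slid about 10 mm, with almost no lift force, so its lid came open. I'll lower the lid most of the way, still clear of the catch, and release.

Scaled: -40 mm / 1000 = -0.04, 14 mm / 1000 = 0.014.

Call:
{"fn": "carry_out", "kwargs": {
  "increments": "0.001 0 0.004 0 0 0 1;0.003 0 0.008 0 0 0 1;0.004 0 0.012 0 0 0 1;0.005 0 0.014 0 0 0 1;0.005 0 0.014 0 0 0 1;0.005 0 0.014 0 0 0 0.4;0.005 0 0.014 0 0 0 0.4;0.005 0 -0.04 0 0 0 0.3"
}}

```text
time_s: 13.75
ee_pos: [0.5123, -0.2297, 0.0772]
orientation: [0.087, 0.996, 0.002, -0.005]
ft_force: [0.5, 0.0, 0.3]
finger_gap: 0.0598
grasp_force: 0.0
```

Scaled: -120 mm / 1000 = -0.12, -60 mm / 1000 = -0.06.

Call:
{"fn": "carry_out", "kwargs": {
  "increments": "0.02 0 -0.06 0 0 0 0;0.02 0 -0.12 0 0 0 0;0.02 0 -0.12 0 0 0 0;0.02 0 -0.12 0 0 0 0;0.02 0 -0.12 0 0 0 0;0.02 0 -0.12 0 0 0 0;0.02 0 -0.12 0 0 0 0;0.02 0 -0.12 0 0 0 0"
}}

```text
time_s: 14.75
ee_pos: [0.4955, -0.2277, 0.2016]
orientation: [0.087, 0.996, 0.0, -0.0]
ft_force: [0.6, 0.2, -0.1]
finger_gap: 0.0853
grasp_force: 0.0
```

```bash
python3 -c "
from h import *
a=shot('wrist','w9.png')['pixels'];b=shot('scene','s9.png')['pixels'];print(ctrl.read_state()['ee_pos'])
rects('w9.png',(100,120,80),(118,255,255),.034,300);rects('s9.png',(100,120,80),(118,255,255),.034,300)
rects('w9.png',(22,120,120),(35,255,255),.010)
cv2.imwrite('pics/z9.png',np.hstack([cv2.resize(a[100:320,100:320],(440,440)),cv2.resize(b[180:280,280:360],(352,440),interpolation=cv2.INTER_CUBIC)]))
"
```

```text
[ 0.49550628 -0.22776159  0.2018024 ]
w9.png [255. 206.] ctr mm 546.4 -236.7 size [52.7 78.1] ang 79.9
w9.png [505. 194.] ctr mm 585.1 69.7 size [81.8 16.1] ang 3.6
w9.png [394. 186.] ctr mm 550.3 -64.6 size [81.5 54.2] ang 2.4
w9.png [399.  74.] ctr mm 425.9 -54.3 size [58.7 43.2] ang 8.4
w9.png [444.  51.] ctr mm 416.5 9.2 size [59.8 69.1] ang 8.2
s9.png [317. 214.] ctr mm 547.5 -232.6 size [61.5 80.9] ang 76.5
s9.png [200. 216.] ctr mm 397.5 8.1 size [ 90.7 184.1] ang 8.0
w9.png [165.  65.] ctr mm 366.2 -312.3 size [124.9  92.9] ang 4.9
```

View pics/z9.png

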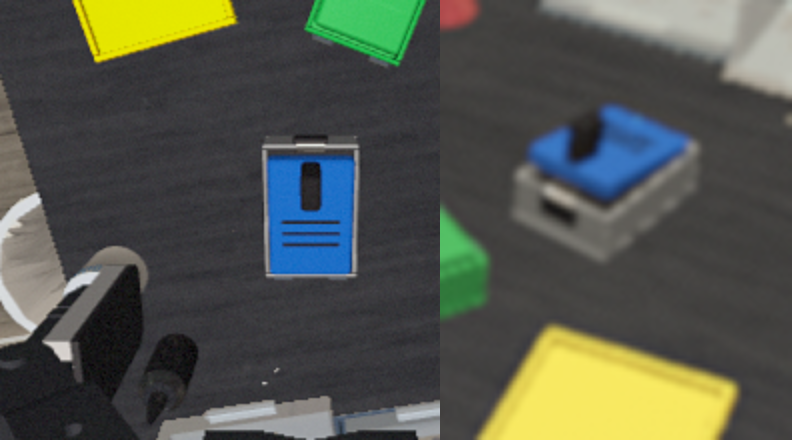

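The right case's lid stands ajar at crop (600,150), with the base flat: that is the uncaught one. Before gripping the base I'll calibrate the true fingertip height by touching bare desk between the cases with the fingers at 60 mm opening.

Scaled: 212 mm / 1000 = 0.212, 200 mm / 1000 = 0.2, -0.1 rad / 3.1416 = -0.0318.

Call:
{"fn": "carry_out", "kwargs": {
  "increments": "-0.02 0.085 0 0 0 -0.0318 0.3;-0.02 0.085 0.03 0 0 -0.0318 0.3;-0.02 0.085 0.08 0 0 -0.0318 0.3;-0.02 0.085 0.13 0 0 -0.0318 0.3;-0.02 0.085 0.17 0 0 -0.0318 0.3;-0.02 0.085 0.2 0 0 -0.0318 0.3;-0.02 0.085 0.212 0 0 -0.0318 0.3;-0.02 0.085 0.212 0 0 -0.0318 0.3"
}}

```text
time_s: 15.85
ee_pos: [0.5298, -0.1475, -0.0103]
orientation: [0.037, 0.999, 0.0, -0.0]
ft_force: [0.8, 0.8, -0.0]
finger_gap: 0.0597
grasp_force: 0.0
```

Scaled: 10 mm / 1000 = 0.01, 8 mm / 1000 = 0.008.

Call:
{"fn": "carry_out", "kwargs": {
  "increments": "0 0 0.002 0 0 0 0.3;0 0 0.004 0 0 0 0.3;0 0 0.006 0 0 0 0.3;0 0 0.008 0 0 0 0.3;0 0 0.008 0 0 0 0.3;0 0 0.01 0 0 0 0.3;0 0 0.01 0 0 0 0.3;0 0 0.01 0 0 0 0.3"
}}

```text
time_s: 16.85
ee_pos: [0.53, -0.1475, -0.0201]
orientation: [0.037, 0.999, 0.0, -0.0]
ft_force: [-0.0, 0.5, -0.5]
finger_gap: 0.0599
grasp_force: 0.0
```

```bash
python3 -c "
from h import *
P=[ray('w9.png',100+u/2,100+v/2,.028)[:2]*1000 for u,v in [(262,148),(360,147),(358,276),(266,277)]]
print(np.round(P,1),np.mean(P,0)); f=(P[0]+P[1])/2;b=(P[2]+P[3])/2;d=b-f;print(np.hypot(*d),np.degrees(np.arctan2(d[1],d[0])),np.hypot(*(P[0]-P[1])))
rects('s1.png',(22,120,120),(35,255,255),.010,300)
"
```

```text
[[ 500.4 -258.6]
 [ 510.3 -199. ]
 [ 596.  -213.4]
 [ 586.1 -273.1]] [ 548.21061633 -236.05720093]
86.89434331060527 -9.586201786963573 60.39486006197584
s1.png [315. 283.] ctr mm 360.8 -312.7 size [137.1  97.3] ang 5.1
```

Scaled: 6 mm / 1000 = 0.006, 5 mm / 1000 = 0.005.

Call:
{"fn": "carry_out", "kwargs": {
  "increments": "0 0 0.002 0 0 0 0.3;0 0 0.003 0 0 0 0.3;0 0 0.004 0 0 0 0.3;0 0 0.005 0 0 0 0.3;0 0 0.006 0 0 0 0.3;0 0 0.006 0 0 0 0.3;0 0 0.006 0 0 0 0.3;0 0 0.006 0 0 0 0.3"
}}

```text
time_s: 17.85
ee_pos: [0.53, -0.1475, -0.026]
orientation: [0.037, 0.999, -0.0, 0.0]
ft_force: [-0.2, -0.2, 0.8]
finger_gap: 0.0596
grasp_force: 0.0
```

Scaled: 4 mm / 1000 = 0.004, 3 mm / 1000 = 0.003.

Call:
{"fn": "carry_out", "kwargs": {
  "increments": "0 0 0.001 0 0 0 0.3;0 0 0.002 0 0 0 0.3;0 0 0.003 0 0 0 0.3;0 0 0.004 0 0 0 0.3;0 0 0.004 0 0 0 0.3;0 0 0.004 0 0 0 0.3;0 0 0.004 0 0 0 0.3;0 0 0.004 0 0 0 0.3"
}}

```text
time_s: 18.85
ee_pos: [0.53, -0.1475, -0.0301]
orientation: [0.037, 0.999, -0.0, 0.0]
ft_force: [0.5, 0.0, 0.1]
finger_gap: 0.0598
grasp_force: 0.1
```

Scaled: 3 mm / 1000 = 0.003, 2 mm / 1000 = 0.002.

Call:
{"fn": "carry_out", "kwargs": {
  "increments": "0 0 0.001 0 0 0 0.3;0 0 0.002 0 0 0 0.3;0 0 0.003 0 0 0 0.3;0 0 0.003 0 0 0 0.3;0 0 0.003 0 0 0 0.3;0 0 0.003 0 0 0 0.3;0 0 0.003 0 0 0 0.3;0 0 0.003 0 0 0 0.3"
}}

```text
time_s: 19.85
ee_pos: [0.5301, -0.1476, -0.0301]
orientation: [0.037, 0.999, -0.0, 0.0]
ft_force: [-8.8, 2.7, 18.3]
finger_gap: 0.0599
grasp_force: 8.2
```

Desk contact at TCP z = −0.030, so the tips are 30 mm short of the reported TCP at 60 mm opening. Now I'll go astride the open case's base.

Scaled: -115 mm / 1000 = -0.115, -87 mm / 1000 = -0.087, 0.094 rad / 3.1416 = 0.0299.

Call:
{"fn": "carry_out", "kwargs": {
  "increments": "0 0 -0.06 0 0 0 0.1;0 0 -0.115 0 0 0 0;-0.012 -0.043 -0.115 0 0 0.0159 0;-0.025 -0.087 -0.115 0 0 0.0299 0;-0.025 -0.087 -0.115 0 0 0.0299 0;-0.025 -0.087 -0.08 0 0 0.0299 0;-0.025 -0.087 -0.06 0 0 0.0299 0;-0.025 -0.087 -0.06 0 0 0.0299 0"
}}

```text
time_s: 20.85
ee_pos: [0.5469, -0.2347, 0.0243]
orientation: [0.084, 0.996, 0.001, -0.002]
ft_force: [-0.3, -0.2, -0.4]
finger_gap: 0.0855
grasp_force: 0.0
```

Scaled: 42 mm / 1000 = 0.042, 34 mm / 1000 = 0.034.

Call:
{"fn": "carry_out", "kwargs": {
  "increments": "0 0 0.012 0 0 0 0;0 0 0.024 0 0 0 0;0 0 0.034 0 0 0 0;0 0 0.042 0 0 0 0;0 0 0.042 0 0 0 0;0 0 0.042 0 0 0 0;0 0 0.042 0 0 0 0;0 0 0.042 0 0 0 0"
}}

```text
time_s: 21.85
ee_pos: [0.5487, -0.2363, -0.0146]
orientation: [0.084, 0.996, -0.0, 0.0]
ft_force: [-0.9, -0.6, 0.4]
finger_gap: 0.0853
grasp_force: 0.0
```

Call:
{"fn": "carry_out", "kwargs": {
  "increments": "0 0 0 0 0 0 0.2;0 0 0 0 0 0 0.3;0 0 0 0 0 0 0.5;0 0 0 0 0 0 0.5;0 0 0 0 0 0 0.5;0 0 0 0 0 0 0.5;0 0 0 0 0 0 0.5;0 0 0 0 0 0 0.5",
  "grip_force": 40
}}

```text
time_s: 22.85
ee_pos: [0.5487, -0.2364, -0.0145]
orientation: [0.084, 0.996, -0.0, 0.0]
ft_force: [-1.0, -0.4, 5.7]
finger_gap: 0.0586
grasp_force: 45.7
```

Scaled: 168 mm / 1000 = 0.168, 100 mm / 1000 = 0.1, -0.253 rad / 3.1416 = -0.0805.

Call:
{"fn": "carry_out", "kwargs": {
  "increments": "0 0 -0.013 0 0 0 0.5;0 0 -0.026 0 0 0 0.5;0.022 -0.024 -0.026 0 0 0 0.5;0.045 -0.048 -0.026 0 0 0 0.5;0.068 -0.071 -0.026 0 0 -0.0191 0.5;0.1 -0.083 -0.026 0 0 -0.0382 0.5;0.135 -0.095 -0.026 0 0 -0.0605 0.5;0.168 -0.106 -0.026 0 0 -0.0805 0.5"
}}

```text
time_s: 23.85
ee_pos: [0.3639, -0.3125, 0.0114]
orientation: [-0.043, 0.999, -0.0, 0.0]
ft_force: [0.7, 0.2, -3.0]
finger_gap: 0.0589
grasp_force: 44.9
```

```bash
python3 -c "
from h import *
shot('wrist','w10.png');b=shot('scene','s10.png');s=ctrl.read_state();print(s['ee_pos'],s['orientation'],s['finger_gap'],s['ft_force'],s['grasp_force'])
rects('w10.png',(100,120,80),(118,255,255),.06,300)
rects('w10.png',(22,120,120),(35,255,255),.010,300)
rects('s10.png',(100,120,80),(118,255,255),.06,300);rects('s10.png',(22,120,120),(35,255,255),.010,200)
"
```

```text
[ 0.3625174  -0.3127979   0.01115638] [-4.14196797e-02  9.99141640e-01 -3.46482246e-05 -6.26938553e-04] 0.059100206291339934 [ 0.70837909 -0.19613255 -2.11210871] 44.9037230014801
w10.png [255. 242.] ctr mm 360.5 -313.1 size [75.1 55.7] ang 4.9
w10.png [254. 157.] ctr mm 333.3 -316.4 size [70.7 91.6] ang 5.2
s10.png [315. 263.] ctr mm 357.6 -311.0 size [80.5 56.2] ang 4.7
s10.png [200. 217.] ctr mm 368.3 -18.8 size [ 86.8 174.6] ang 8.0
s10.png [316. 290.] ctr mm 360.8 -312.8 size [136.6  96.5] ang 5.0
```

Scaled: 22 mm / 1000 = 0.022, 21 mm / 1000 = 0.021.

Call:
{"fn": "carry_out", "kwargs": {
  "increments": "-0.003 0 0.005 0 0 0 0.5;-0.003 0 0.01 0 0 0 0.5;-0.003 0 0.015 0 0 0 0.5;-0.003 0 0.019 0 0 0 0.5;-0.003 0 0.021 0 0 0 0.5;-0.003 0 0.022 0 0 0 0.5;-0.003 0 0.022 0 0 0 0.5;-0.003 0 0.022 0 0 0 0.5"
}}

```text
time_s: 24.95
ee_pos: [0.3682, -0.3122, -0.0105]
orientation: [-0.042, 0.999, -0.0, 0.0]
ft_force: [-2.1, 2.8, 3.3]
finger_gap: 0.0588
grasp_force: 45.6
```

Scaled: -160 mm / 1000 = -0.16, -120 mm / 1000 = -0.12.

Call:
{"fn": "carry_out", "kwargs": {
  "increments": "0 0 0 0 0 0 0.2;0 0 0 0 0 0 0;0 0 0 0 0 0 0;0 0 -0.02 0 0 0 0;0 0 -0.06 0 0 0 0;0 0 -0.12 0 0 0 0;0.015 0 -0.16 0 0 0 0;0.015 0 -0.16 0 0 0 0"
}}

```text
time_s: 25.95
ee_pos: [0.354, -0.3151, 0.1536]
orientation: [-0.042, 0.999, -0.003, 0.003]
ft_force: [-0.4, -0.1, -0.9]
finger_gap: 0.0855
grasp_force: 0.0
```

```bash
python3 -c "
from h import *
shot('wrist','w11.png');shot('scene','s11.png');s=ctrl.read_state();print(s['ee_pos'],s['orientation'],s['ft_force'])
rects('w11.png',(100,120,80),(118,255,255),.042,300)
rects('w11.png',(22,120,120),(35,255,255),.010,300)
I=np.load('pics/w11.png.npz')['I']
m=cv2.inRange(cv2.cvtColor(I,cv2.COLOR_BGR2HSV),(100,120,80),(118,255,255))
cs=cv2.findContours(m,cv2.RETR_CCOMP,cv2.CHAIN_APPROX_NONE)
for c,h in zip(cs[0],cs[1][0]):
  if cv2.contourArea(c)>60: 
    x,y,w,hh=cv2.boundingRect(c); print('hole' if h[3]>=0 else 'out',x,y,w,hh,ray('w11.png',x+w/2,y,.072).round(4),ray('w11.png',x+w/2,y+hh,.045).round(4))
"
```

```text
[ 0.35312189 -0.31361262  0.14885649] [-4.19275124e-02  9.99120585e-01 -2.67602100e-04  2.63102435e-04] [-0.24283576  0.24474159 -0.59499   ]
w11.png [430. 358.] ctr mm 562.3 -78.9 size [39.  41.8] ang 2.3
w11.png [485. 251.] ctr mm 414.4 -60.5 size [70.8 67.2] ang 8.8
w11.png [257. 186.] ctr mm 365.0 -312.4 size [77.6 52.2] ang 4.8
w11.png [257. 176.] ctr mm 365.2 -312.9 size [124.9  92.1] ang 5.1
out 415 344 33 27 [ 0.5149 -0.1117  0.072 ] [ 0.5803 -0.0786  0.045 ]
out 144 223 21 13 [ 0.3992 -0.4077  0.072 ] [ 0.4265 -0.4175  0.045 ]
out 452 220 60 60 [ 0.3699 -0.1011  0.072 ] [ 0.449  -0.0557  0.045 ]
hole 459 263 10 11 [ 0.4157 -0.1049  0.072 ] [ 0.4433 -0.0776  0.045 ]
hole 484 244 24 14 [ 0.393  -0.0803  0.072 ] [ 0.421  -0.0489  0.045 ]
hole 464 230 10 12 [ 0.3809 -0.1102  0.072 ] [ 0.4048 -0.0834  0.045 ]
hole 487 228 24 13 [ 0.3765 -0.0827  0.072 ] [ 0.401  -0.0521  0.045 ]
out 232 150 53 74 [ 0.3219 -0.3155  0.072 ] [ 0.4033 -0.3083  0.045 ]
hole 240 204 35 3 [ 0.3719 -0.3121  0.072 ] [ 0.3846 -0.3109  0.045 ]
hole 240 197 36 3 [ 0.3651 -0.3122  0.072 ] [ 0.377  -0.3111  0.045 ]
hole 240 190 36 4 [ 0.3584 -0.3128  0.072 ] [ 0.3705 -0.3116  0.045 ]
hole 251 153 14 30 [ 0.3245 -0.3157  0.072 ] [ 0.359  -0.3126  0.045 ]
```

The case sits centred in the tray (lid 365.0,−312.4 against tray 365.2,−312.9, matching yaw). Next I'll press the rib with shut fingers.

Scaled: 89 mm / 1000 = 0.089, 75 mm / 1000 = 0.075.

Call:
{"fn": "carry_out", "kwargs": {
  "increments": "0.019 0 0.02 0 0 0 1;0.019 0 0.05 0 0 0 1;0.019 0 0.075 0 0 0 1;0.019 0 0.089 0 0 0 1;0.019 0 0.089 0 0 0 1;0.019 0 0.089 0 0 0 1;0.019 0 0.089 0 0 0 1;0.019 0 0.089 0 0 0 1"
}}

```text
time_s: 27.05
ee_pos: [0.3344, -0.3154, 0.0607]
orientation: [-0.042, 0.999, -0.001, 0.0]
ft_force: [-0.5, -0.2, 0.1]
finger_gap: 0.0
grasp_force: 0.0
```

Call:
{"fn": "carry_out", "kwargs": {
  "increments": "0 0 0.003 0 0 0 1;0 0 0.006 0 0 0 1;0 0 0.008 0 0 0 1;0 0 0.01 0 0 0 1;0 0 0.012 0 0 0 1;0 0 0.014 0 0 0 1;0 0 0.014 0 0 0 1;0 0 0.014 0 0 0 1"
}}

```text
time_s: 28.05
ee_pos: [0.3341, -0.315, 0.0459]
orientation: [-0.042, 0.999, -0.0, 0.0]
ft_force: [0.0, 0.7, 0.7]
finger_gap: 0.0001
grasp_force: 0.0
```

Scaled: 6 mm / 1000 = 0.006, 5 mm / 1000 = 0.005.

Call:
{"fn": "carry_out", "kwargs": {
  "increments": "0 0 0.001 0 0 0 1;0 0 0.002 0 0 0 1;0 0 0.003 0 0 0 1;0 0 0.004 0 0 0 1;0 0 0.005 0 0 0 1;0 0 0.006 0 0 0 1;0 0 0.006 0 0 0 1;0 0 0.006 0 0 0 1"
}}

```text
time_s: 29.05
ee_pos: [0.3339, -0.3155, 0.0429]
orientation: [-0.042, 0.999, -0.001, 0.0]
ft_force: [-7.3, 4.3, 17.1]
finger_gap: -0.0001
grasp_force: 8.2
```

Scaled: 3 mm / 1000 = 0.003, 2 mm / 1000 = 0.002.

Call:
{"fn": "carry_out", "kwargs": {
  "increments": "0 0 0.001 0 0 0 1;0 0 0.002 0 0 0 1;0 0 0.002 0 0 0 1;0 0 0.003 0 0 0 1;0 0 0.003 0 0 0 1;0 0 0.003 0 0 0 1;0 0 0.003 0 0 0 1;0 0 0.003 0 0 0 1"
}}

```text
time_s: 30.05
ee_pos: [0.3341, -0.315, 0.0369]
orientation: [-0.042, 0.999, 0.0, -0.0]
ft_force: [-2.0, -1.1, 1.6]
finger_gap: 0.0
grasp_force: 0.9
```

The force rose to 17 N and then fell away as the rib went down: the catch snapped. I'll press once more to confirm, then retreat and check.

Scaled: 2 mm / 1000 = 0.002, 1.5 mm / 1000 = 0.0015.

Call:
{"fn": "carry_out", "kwargs": {
  "increments": "0 0 0.0005 0 0 0 1;0 0 0.001 0 0 0 1;0 0 0.0015 0 0 0 1;0 0 0.002 0 0 0 1;0 0 0.002 0 0 0 1;0 0 0.002 0 0 0 1;0 0 0.002 0 0 0 1;0 0 0.002 0 0 0 1"
}}

```text
time_s: 31.05
ee_pos: [0.3341, -0.3152, 0.0365]
orientation: [-0.042, 0.999, -0.0, 0.0]
ft_force: [-4.6, 4.4, 9.9]
finger_gap: 0.0001
grasp_force: 5.3
```

Scaled: -112 mm / 1000 = -0.112, -60 mm / 1000 = -0.06.

Call:
{"fn": "carry_out", "kwargs": {
  "increments": "0 0 -0.02 0 0 0 1;0 0 -0.06 0 0 0 1;0 0 -0.112 0 0 0 1;-0.019 0 -0.112 0 0 0 0.5;-0.019 0 -0.112 0 0 0 0;-0.019 0 -0.112 0 0 0 0;-0.019 0 -0.112 0 0 0 0;-0.019 0 -0.112 0 0 0 0"
}}

```text
time_s: 32.05
ee_pos: [0.3526, -0.3133, 0.1463]
orientation: [-0.042, 0.999, 0.0, -0.0]
ft_force: [0.4, 0.0, 0.2]
finger_gap: 0.0855
grasp_force: 0.0
```

```bash
python3 -c "
from h import *
shot('wrist','w12.png');shot('scene','s12.png');print(ctrl.read_state()['ee_pos'])
for f in ('w11.png','w12.png'):
  rects(f,(100,120,80),(118,255,255),.038,800);rects(f,(22,120,120),(35,255,255),.010,300)
  I=np.load('pics/'+f+'.npz')['I'];m=cv2.inRange(cv2.cvtColor(I,cv2.COLOR_BGR2HSV),(100,120,80),(118,255,255))
  cs=cv2.findContours(m,cv2.RETR_CCOMP,cv2.CHAIN_APPROX_NONE)
  for c,h in zip(cs[0],cs[1][0]):
    x,y,w,hh=cv2.boundingRect(c)
    if 200<x<300 and hh>25: print(f,x,y,w,hh,ray(f,x+w/2,y,.038).round(4),ray(f,x+w/2,y+hh,.038).round(4))
for f in ('s1.png','s12.png'): rects(f,(100,120,80),(118,255,255),.034,100); rects(f,(45,100,60),(75,255,255),.03,300); rects(f,(20,60,150),(35,255,255),0,20)
"
```

```text
[ 0.35282013 -0.3134151   0.14667131]
w11.png [485. 251.] ctr mm 416.3 -56.8 size [71.9 68.1] ang 8.8
w11.png [257. 186.] ctr mm 366.1 -312.3 size [78.7 53. ] ang 4.8
w11.png [257. 176.] ctr mm 365.2 -312.9 size [124.9  92.1] ang 5.1
w11.png 232 150 53 74 [ 0.3268 -0.3148  0.038 ] [ 0.4063 -0.308   0.038 ]
w11.png 251 153 14 30 [ 0.3299 -0.3151  0.038 ] [ 0.3609 -0.3124  0.038 ]
w12.png [485. 255.] ctr mm 416.4 -57.9 size [73.2 66.3] ang 9.2
w12.png [255. 189.] ctr mm 365.0 -312.9 size [80.2 51.9] ang 4.6
w12.png [254. 180.] ctr mm 365.0 -313.2 size [124.7  92.3] ang 4.9
w12.png 229 151 53 77 [ 0.325  -0.3153  0.038 ] [ 0.4059 -0.3085  0.038 ]
w12.png 248 152 14 28 [ 0.326  -0.3157  0.038 ] [ 0.3541 -0.3134  0.038 ]
s1.png [315. 215.] ctr mm 541.5 -232.7 size [60.1 85.3] ang 76.4
s1.png [200. 216.] ctr mm 397.3 8.1 size [ 91.1 184.1] ang 8.0
s1.png [256. 194.] ctr mm 547.8 -61.1 size [88.5 56.4] ang 1.2
s1.png [216. 174.] ctr mm 582.1 96.2 size [89.  59.3] ang 1.1
s1.png [266. 241.] ctr mm 397.8 -176.0 size [101.8 105.2] ang 59.2
s1.png [315. 283.] ctr mm 370.4 -309.2 size [138.1  97
[... 830 characters left out ...]
 96.2 size [89.  59.3] ang 1.1
s12.png [266. 241.] ctr mm 397.9 -175.9 size [101.7 105.2] ang 59.2
s12.png [313. 286.] ctr mm 370.0 -309.2 size [138.5  98. ] ang 5.3
s12.png [234. 221.] ctr mm 454.5 -50.4 size [31.2 15.1] ang 21.8
s12.png [169. 178.] ctr mm 531.5 242.0 size [20.7 83.1] ang 83.6
s12.png [103. 132.] ctr mm 671.8 720.4 size [112.7  75.7] ang 12.6
s12.png [ 24. 112.] ctr mm 645.5 1227.9 size [70.8 35.2] ang 14.4
s12.png [ 91. 112.] ctr mm 798.0 971.2 size [250.3  68.3] ang 56.4
s12.png [87. 99.] ctr mm 923.0 1153.6 size [149.4  50.6] ang 89.9
s12.png [101.  97.] ctr mm 977.5 1128.5 size [186.2  25.8] ang 54.9
s12.png [262.  56.] ctr mm 2461.8 1095.3 size [1448.2  157.1] ang 31.1
```

```bash
python3 -c "
from cell import ctrl
print(ctrl.close_job())"
```

```text
the job is handed in; nothing more can be done
None
```

I found the open case (the right-hand one), set it in the yellow tray by its base, snapped its lid shut and handed the job in at about 32 s. The snap shows only in the force, 17 N and then a 6 mm drop, and no verdict came back. I never tugged the left case, and I checked the jar, bottle, suction cup and spool only by steering clear of them.

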